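# Hold a backing batten up behind a cabinet panel's opening

### The job

A wall cabinet lies face down on the bench and the oblong opening in its back panel is to be patched: take the backing batten by the square handle block that stands on its middle and, as it is longer than the opening, tilt it and feed it end first through the opening into the cabinet without forcing it. Level it behind the panel so that it runs along the opening, centred, with both ends lapping alike behind the panel, and draw it up snug against the panel's underside with a light pull, about 10 N. Finish while still holding it there by the handle, ready for its screws: do not let go, and leave the glue bottle, the dish of screws, the plywood patch and the tape measure where they are.

Things in the scene. Friction and masses are not known exactly. Their poses are not given: they have to be found in the camera images.
- handle (a point): Point on the axis of the batten's handle: a square wooden block 28 x 28 mm, 115 mm tall, fixed upright on the batten's middle. The point is 80 mm above the batten's top face and 35 mm below the block's top (98 mm above the bench at the start). x along the batten's length, y across, z up the handle; the block's faces are parallel to x and y.
- batten_top (a point): Centre of the top face of the backing batten, at the foot of the handle; axes as the handle's. The batten is a pine strip 180 x 40 x 18 mm, 0.16 kg with handle; it lies flat on the bench at the start, so this point is 18 mm up. It may be fitted either way round.
- batten_end_a (a point): Middle of the top edge of the batten's -x end, 90 mm from the handle's axis.
- batten_end_b (a point): Middle of the top edge of the batten's +x end, 90 mm from the handle's axis.
- opening (a point): Centre of the opening in the cabinet's back panel, at the level of the panel's UNDERSIDE, 103 mm above the bench; the panel is 12 mm thick, so its upper face is 12 mm higher. The opening is 136 mm along x and 70 mm along y, and is the only way in; z is up. Short pencil lines beyond both ends show where the batten belongs behind it.
- carcass: The cabinet: a closed pine box 300 mm (x) by 220 mm (y), 115 mm high, face down and fast on the bench, the back panel on top. Below the panel it is hollow down to the bench, 268 x 188 mm inside. Origin in the middle of its footprint at bench level, axes as the opening's. An open carton, 270 mm high, stands to the right of it (y < -0.24 m); bins hang above the back of the bench.
- glue_bottle: White glue bottle with a red nozzle, 57 mm across, 170 mm tall, standing upright; bystander. Origin at the centre of its foot.
- screw_dish: Round steel dish of screws, 86 mm across, 26 mm high; bystander. Origin at the centre of its underside.
- patch: Loose plywood board 156 x 66 x 12 mm, the patch for later; bystander. Origin at the centre of its underside.
- tape_measure: Tape measure standing on its base, about 58 x 77 mm, 62 mm high; bystander. Origin at the centre of its underside.
There are look-alikes about, which are no part of the job. Of the things that look like the part that bears handle, the larger one is meant.

How it is judged:
On the way, in this order (a step that is already met when the one before it is completed fails the run):
1. the batten is lifted off the bench by the fingers, higher than the cabinet (height (world z) of batten_top above 0.13 m and contact force between the fingers and batten above 1 N), for 0.2 s.
2. the whole batten is inside the cabinet, both ends below the panel's underside, handle up through the opening (z of each of batten_end_a, batten_end_b in the frame of opening below 0.001 m and x of batten_top in the frame of opening between -0.068 and 0.068 m and y of batten_top in the frame of opening between -0.035 and 0.035 m and angle between batten_top's own z axis and vertical below 0.6 rad), for 0.1 s.
At the end, for the whole second after the job is handed in: The batten, held by the fingers and still, presses up against the panel's underside with 3 to 35 N: top face within 4 mm of the underside, level to 3 degrees, along the opening to 7 degrees, its middle within 12 mm of the opening's middle both ways (x of batten_top in the frame of opening between -0.012 and 0.012 m and y of batten_top in the frame of opening between -0.012 and 0.012 m and z of batten_top in the frame of opening between -0.004 and 0.003 m and angle between the x axis of batten_top and the x axis of opening, either way round below 0.12 rad and angle between batten_top's own z axis and vertical below 0.06 rad and contact force between batten and carcass between 3 and 35 N and contact force between the fingers and batten above 2 N and linear speed of batten below 0.02 m/s); the arm keeps its last pose, push and grip.
It fails at once if the batten is forced against the cabinet with more than 80 N (contact force between batten and carcass above 80 N).
It fails at once if the glue bottle is moved more than 3 cm (distance of glue_bottle from where it was at the start of the episode above 0.03 m).
It fails at once if the screw dish is moved more than 3 cm (distance of screw_dish from where it was at the start of the episode above 0.03 m).
It fails at once if the plywood patch is moved more than 3 cm (distance of patch from where it was at the start of the episode above 0.03 m).
It fails at once if the tape measure is moved more than 3 cm (distance of tape_measure from where it was at the start of the episode above 0.03 m).
It also fails if it takes over 48 s, if anything falls off the work surface, if the arm or the gripper's body presses on something with over 40 N, if the wrist force passes 120 N, or if a joint passes its speed limit or range.

### The arm

A 6-joint arm with a two-finger parallel gripper is mounted at the origin on a cart in front of the work surface, level with it; the furniture and walls round the work are solid. World frame = base frame: x ahead of the robot, y to its left, z up, the work surface at z = 0. Lengths are in m, angles in rad, forces in N, time in s.
With the tool pointing down it reaches from about 0.3 to 0.825 m from the base axis. Payload 5.4 kg.
Tool frame: the origin (TCP) lies at the very end of the fingers, on their centre line; the grasp point (between the pads) lies 19 mm behind it; z points along the fingers, y is the line along which they close (so a half turn about z gives the same grasp; the last joint's range is limited). The gripper opens to 92 mm and grips with 3 to 60 N. Pads are 20 mm wide; open, the fingers measure 128 mm over their backs; the gripper's body (75 mm by 189 mm) begins 69 mm behind the grasp point.
Start: joints at [1.005, 0.158, 1.597, -0, 1.386, -0.21], TCP at [0.2, 0.539, 0.215] pointing down, gripper open.
Joint ranges: [-2.91, 2.91], [-0.94, 2.29], [0.18, 2.7], [-1.29, 4.43], [0.17, 2.64], [-3, 3]. Speed limits (rad/s): [2.57, 2.57, 3.14, 3.14, 3.14, 3.14].

### API

Orientations are given as a rotation vector (axis times angle).
In Python, from workcell import bot gives the robot as it stands. Calls block until the motion is done:
- bot.goto(position, orientation): joint-space move of the TCP to a pose.
- bot.line_to(position, rot=None, max_speed=0.15): straight line of the TCP; rot=None keeps the orientation; max_speed is the mean speed in m/s.
- bot.set_joints(angles): joint-space move.
- bot.set_gripper(opening, newtons=None): opening from 0.0 (shut) to 1.0 (fully open); newtons is the grip in N (None keeps the last); returns when the fingers have stopped.
- bot.hold(seconds).
- bot.inverse_kinematics(position, orientation): joint angles nearest the present ones, or None.
- bot.read_camera(name): name is "scene" or "top"; returns a dict with "pixels" (400x640x3 uint8, blue, green, red), "fx", "fy", "cx", "cy" (pixels), "k1" (the pictures are not rectified: a ray, as slopes to the right and down, at radius r is drawn at 1 + k1 r^2 times it, then the intrinsics apply), "R" (3x3) and "t" (3): a world point X has camera coordinates R X + t. Camera axes: x right, y down, z forward; pixel columns grow to the right and rows downward; lengths in m; the calibration is good to about 2 mm. A picture is of the moment at which its call begins. There is no depth.
A pose or a line that the arm cannot do raises bot.MotionError and nothing moves.
- bot.job_done(): hands the job in; it is judged then, once.
Readings, each from a call of its own:
- bot.current_clock(): time.
- bot.current_joints(): joint angles.
- bot.current_joint_vel(): joint speeds.
- bot.current_effort(): joint torques, N m.
- bot.current_ee_pos(): TCP position.
- bot.current_tool_rot(): TCP orientation.
- bot.current_contact_force(): force on the tool from outside, world axes, zero at the start.
- bot.current_ft_torque(): the same for the moment, N m.
- bot.current_opening(): opening from 0.0 (shut) to 1.0 (fully open).
- bot.current_grip_force(): force on a finger pad.
Only numpy, scipy, OpenCV 4.12 (cv2) and the standard library are available. Lean on these libraries where they do the work, as an engineer would, in place of code of your own. Each camera call takes 0.05 s, during which the arm holds its last target. There are 200 camera calls.

## Working session

There is one attempt and no reset: what is moved stays moved. The work goes in short steps, each a Python script; the robot and the scene stay as the last script left them, time stands still between calls to the robot, and variables do not carry over. Pictures are saved under pics/ and viewed, at most 10 in all, crops included, and the job is handed in when it is done.

```bash
mkdir -p pics; ls; python3 - <<'E'
from workcell import bot
import cv2
for n in("scene","top"):
    c=bot.read_camera(n); cv2.imwrite(f"pics/{n}0.png",c["pixels"])
    print(n,c["fx"],c["fy"],c["cx"],c["cy"],c["k1"],c["R"],c["t"])
print(bot.current_clock(),bot.current_tool_rot())
E
```

```text
pics
scene 515.5943644740231 515.5943644740231 318.3679893867498 201.09772020661967 -0.15614711508669013 [[-0.65579186 -0.75493824 -0.00230129]
 [-0.37894434  0.33181081 -0.86388817]
 [ 0.6529458  -0.56565877 -0.5036784 ]] [0.61830494 0.15219628 1.33452403]
top 387.8983954757015 387.8983954757015 320.9783981822733 191.4278172573326 -0.043830983481997356 [[-0.00534703 -0.9998724   0.01505309]
 [-0.99099993  0.00328489 -0.13382206]
 [ 0.13375554 -0.01563316 -0.99089104]] [0.35041349 0.5136836  1.2638164 ]
0.1 [-5.55915796e-01 -3.09133877e+00  2.48785527e-03]
```

View pics/scene0.png

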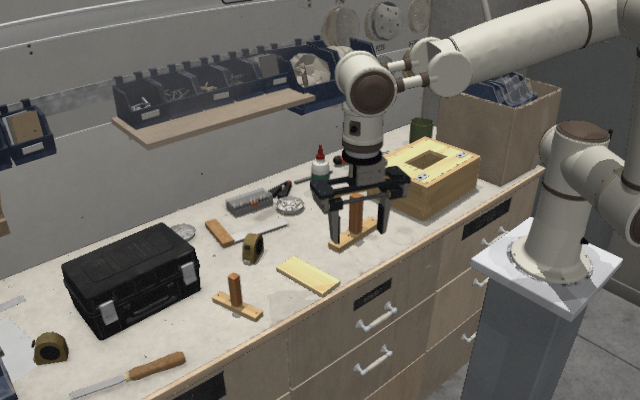

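View pics/top0.png

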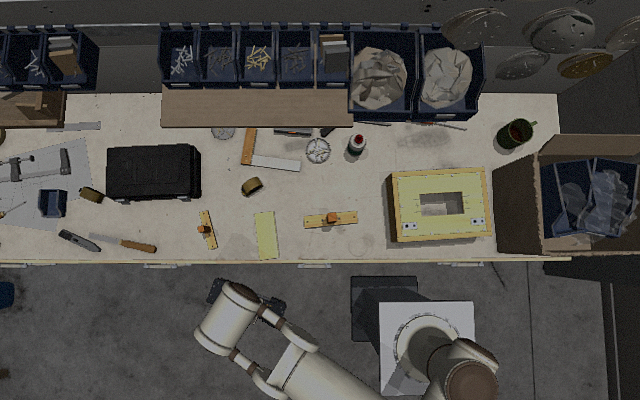

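The scene shows two T-shaped battens: the larger one at top px (331,220), scene (355,235), and a smaller one at top px (207,230), scene (237,300). The opening is at top px (441,204). The yellow board at (265,235) is the patch. I choose the larger batten, and I'll check it in one close crop.

```bash
cat > h.py <<'E'
import numpy as np, cv2
from workcell import bot
def K(c): return np.array([[c["fx"],0,c["cx"]],[0,c["fy"],c["cy"]],[0,0,1.]])
def ray(c,uv):
    n=cv2.undistortPoints(np.float64(uv).reshape(-1,1,2),K(c),np.array([c["k1"],0,0,0.])).reshape(-1,2)
    R,t=np.array(c["R"]),np.array(c["t"])
    return -R.T@t, np.c_[n,np.ones(len(n))]@R
def onplane(c,uv,z):
    o,d=ray(c,uv); return o+d*((z-o[2])/d[:,2])[:,None]
def proj(c,P):
    R,t=np.array(c["R"]),np.array(c["t"])
    return cv2.projectPoints(np.float64(P).reshape(-1,1,3),cv2.Rodrigues(R)[0],t,K(c),np.array([c["k1"],0,0,0.]))[0].reshape(-1,2)
E
python3 - <<'E'
from h import *
c=bot.read_camera("top"); I=c["pixels"]
a=cv2.resize(I[200:240,290:370],None,fx=7,fy=7,interpolation=cv2.INTER_CUBIC)
b=cv2.resize(I[160:250,385:497],None,fx=5,fy=5,interpolation=cv2.INTER_CUBIC)[:310*1+140]
o=np.zeros((a.shape[0]*1+310,560,3),np.uint8); o[:280]=a; b2=cv2.resize(I[183:245,385:497],None,fx=5,fy=5,interpolation=cv2.INTER_CUBIC); o[280:]=b2
cv2.imwrite("pics/crop.png",o)
hsv=cv2.cvtColor(I,cv2.COLOR_BGR2HSV)
for p in [(331,220),(331,213),(315,220),(345,219),(351,219),(331,227),(300,240),(400,230),(398,180),(440,196),(440,208),(410,200)]: print(p,hsv[p[1],p[0]])
E
```

```text
(331, 220) [ 15 179 147]
(331, 213) [ 13 183 149]
(315, 220) [ 25 106 151]
(345, 219) [ 23 113 154]
(351, 219) [ 23 111 154]
(331, 227) [ 17  21 109]
(300, 240) [ 15  20 150]
(400, 230) [ 21 109 157]
(398, 180) [ 35  79 159]
(440, 196) [20 20 78]
(440, 208) [ 21  31 141]
(410, 200) [ 30  50 153]
```

View pics/crop.png

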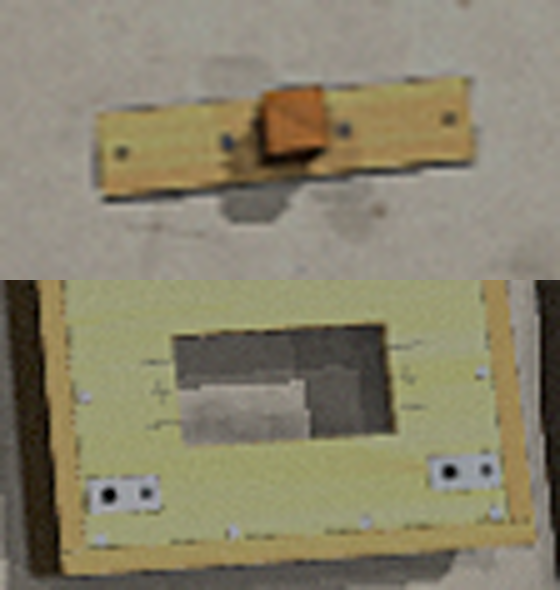

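The crop shows the chosen batten with its dark-orange handle top at crop (295,122), i.e. px (332,217.5). The panel opening has corners at crop (173,335), (385,323), (397,433) and (182,444), with pencil marks beyond both ends. Next I'll measure with masks.

```bash
python3 - <<'E'
from h import *
from scipy.spatial.transform import Rotation as Ro
c=bot.read_camera("top"); hsv=cv2.cvtColor(cv2.GaussianBlur(c["pixels"],(3,3),0),cv2.COLOR_BGR2HSV)
def blob(lo,hi,box,inv=False):
    x0,x1,y0,y1=box; m=cv2.inRange(hsv,lo,hi); 
    if inv:m=255-m
    z=np.zeros_like(m); z[y0:y1,x0:x1]=m[y0:y1,x0:x1]
    n,l,s,ce=cv2.connectedComponentsWithStats(z); k=1+s[1:,4].argmax()
    return np.argwhere(l==k)[:,::-1].astype(np.float32),s[k]
def rect(uv,z):
    P=onplane(c,uv,z)[:,:2]; r=cv2.minAreaRect((P*1000).astype(np.float32)); return r
def manual(uv,z):
    P=onplane(c,uv,z); print(P.round(4).tolist(),"ctr",P.mean(0)[:2].round(4)); 
    print("sides",[round(float(np.linalg.norm(P[i]-P[i-1])),4) for i in range(4)])
    d=P[0]-P[1]+P[3]-P[2]; print("ang of edge01",np.degrees(np.arctan2(d[1],d[0])))
uv,s=blob((18,70,90),(40,255,255),(295,365,205,235)); print("batten",s,rect(uv,.018))
uv,s=blob((5,140,100),(17,255,255),(320,340,208,228)); print("handle",s,rect(uv,.133))
uv,s=blob((0,0,0),(180,42,255),(415,468,185,222)); print("opening",s,rect(uv,.115))
f=lambda a,x0,y0,k:[((x+.5)/k-.5+x0,(y+.5)/k-.5+y0) for x,y in a]
manual(f([(98,112),(470,78),(474,160),(102,196)],290,200,7),.018)
manual(f([(262,94),(323,88),(327,148),(265,155)],290,200,7),.133)
manual(f([(173,55),(385,43),(397,153),(182,164)],385,183,5),.115)
E
```

```text
batten [304 214  25  14 273] ((418.93914794921875, 366.7596130371094), (39.90779495239258, 80.02247619628906), 5.480918884277344)
handle [327 213  10   9  70] ((422.7751159667969, 318.0894775390625), (27.50176239013672, 24.416744232177734), 89.4097671508789)
opening [420 193  42  23 818] ((464.3523254394531, -25.788192749023438), (65.12593841552734, 128.83982849121094), 3.696207046508789)
[[0.4357, 0.4067, 0.018], [0.4513, 0.2282, 0.018], [0.412, 0.227, 0.018], [0.3957, 0.4047, 0.018]] ctr [0.4237 0.3167]
sides [0.0401, 0.1791, 0.0393, 0.1785]
ang of edge01 95.10847827306605
[[0.435, 0.3317, 0.133], [0.4375, 0.3051, 0.133], [0.4113, 0.3036, 0.133], [0.4084, 0.3306, 0.133]] ctr [0.423  0.3178]
sides [0.0266, 0.0268, 0.0262, 0.0272]
ang of edge01 95.77310362254956
[[0.4961, 0.0408, 0.115], [0.5032, -0.0949, 0.115], [0.4336, -0.0989, 0.115], [0.4275, 0.0378, 0.115]] ctr [ 0.4651 -0.0288]
sides [0.0687, 0.1359, 0.0698, 0.1368]
ang of edge01 92.78599515437715
```

The measured sizes match what was given: batten 179 x 40 mm, handle 27 mm, opening 136 x 69 mm. Next I'll plan the tilt-and-feed path in the vertical plane along the opening, as a clearance grid plus shortest path, and check IK along it. The low end leads towards +y, so the tool leans away from the carton.

```bash
cat > plan.py <<'E'
import numpy as np, itertools
from scipy.sparse import coo_matrix
from scipy.sparse.csgraph import dijkstra
# plane: x along opening (+ = high end b), z from panel underside, mm; M=batten_top; th=b-end up
def seg(x0,x1,z0,z1,n=3):
    xs=np.arange(x0,x1+.1,n); zs=np.arange(z0,z1+.1,n)
    return np.vstack([np.c_[xs,xs*0+z0],np.c_[xs,xs*0+z1],np.c_[zs*0+x0,zs],np.c_[zs*0+x1,zs]])
PTS=np.vstack([seg(-90,90,-18,0),seg(-14,14,0,115),seg(-40,40,149,269,6)])
OBS=[(-150,-68,0,12),(68,150,0,12),(-150,-134,-103,12),(134,150,-103,12),(-300,300,-130,-103)]
def clear(x,z,th):
    c,s=np.cos(th),np.sin(th); P=PTS@np.array([[c,s],[-s,c]])+[x,z]
    return min(np.hypot(np.maximum(np.maximum(a-P[:,0],P[:,0]-b),0),np.maximum(np.maximum(l-P[:,1],P[:,1]-h),0)).min() for a,b,l,h in OBS)
def tcp(q): return np.array([q[0]-61*np.sin(q[2]),q[1]+61*np.cos(q[2]),q[2]])
def mid(t): return np.array([t[0]+61*np.sin(t[2]),t[1]-61*np.cos(t[2]),t[2]])
def interp_clear(a,b,n=15):
    A,B=tcp(a),tcp(b); return min(clear(*mid(A+(B-A)*u)) for u in np.linspace(0,1,n))
def plan():
    X=np.arange(-72,41,4.);Z=np.arange(-68,125,4.);T=np.radians(np.arange(0,56,5))
    C=np.array([[[clear(x,z,t) for t in T] for z in Z] for x in X])
    idx=np.arange(C.size).reshape(C.shape); r=[];cc=[];w=[]
    for d in itertools.product((-1,0,1),repeat=3):
        if d==(0,0,0):continue
        s=tuple(slice(max(0,-k),n-max(0,k)) for k,n in zip(d,C.shape)); e=tuple(slice(max(0,k),n-max(0,-k)) for k,n in zip(d,C.shape))
        m=np.minimum(C[s],C[e]); ok=m>3
        r.append(idx[s][ok]);cc.append(idx[e][ok]);w.append(np.linalg.norm(d)*(1+30/m[ok]))
    G=coo_matrix((np.concatenate(w),(np.concatenate(r),np.concatenate(cc))),shape=(C.size,)*2).tocsr()
    a=idx[18,np.argmin(abs(Z-80)),0]; g=idx[18,np.argmin(abs(Z+8)),0]
    D,pr=dijkstra(G,indices=a,return_predecessors=True)
    p=[g]
    while p[-1]!=a:p.append(pr[p[-1]])
    Q=[np.array([X[i],Z[j],T[k]]) for i,j,k in (np.unravel_index(q,C.shape) for q in p[::-1])]
    out=[Q[0]];i=0
    while i<len(Q)-1:
        base=min(clear(*q) for q in Q[i:i+2])
        j=max(k for k in range(i+1,len(Q)) if k==i+1 or interp_clear(Q[i],Q[k])>=min(6.,0.85*min(clear(*q) for q in Q[i:k+1])))
        out.append(Q[j]);i=j
    return out
if __name__=="__main__":
    W=plan(); np.save("path.npy",W)
    for i,q in enumerate(W): print(q[:2],np.degrees(q[2]).round(),round(clear(*q),1),round(interp_clear(W[i-1],q),1) if i else "")
E
time python3 plan.py
cat >> h.py <<'E'
from scipy.spatial.transform import Rotation as Ro
CO=np.array([.465,-.0287,.103]); AO=np.radians(92.9)
def pose(center,ang,th,flip,up=.061):
    """center: batten_top; ang: direction of low end a; returns TCP pos, rotvec"""
    e=-np.array([np.cos(ang),np.sin(ang),0]); k=np.array([0,0,1.])
    n=-np.sin(th)*e+np.cos(th)*k; y=np.cross(k,e)*flip
    R=np.c_[np.cross(y,-n),y,-n]
    return np.array(center)+up*n, Ro.from_matrix(R).as_rotvec()
def plane(q,dy=0): # plan config (mm) -> batten_top in world
    e=-np.array([np.cos(AO),np.sin(AO),0]); return CO+e*q[0]/1e3+np.array([0,0,q[1]/1e3])
E
python3 - <<'E'
from h import *
W=np.load("path.npy"); np.set_printoptions(precision=2,suppress=True)
for f in(1,-1):
    print(f,"grasp",bot.inverse_kinematics(*pose([.4235,.317,.018],np.radians(95.3),0,f)))
    for q in W: print(np.array(bot.inverse_kinematics(*pose(plane(q),AO,q[2],f)),dtype=float))
E
```

```text
[ 0. 80.] 0.0 50.0 
[28. 56.] 45.0 33.2 7.2
[-32.  -4.] 20.0 9.3 7.0
[-28. -16.] 5.0 10.3 7.3
[ 0. -8.] 0.0 8.0 8.0
1 grasp [ 0.41  0.19  1.85 -0.    1.11  0.32]
[-0.32 -0.15  1.85 -0.    1.44 -0.37]
[ 0.2   0.08  1.91 -0.79  1.38  0.4 ]
[ 0.03 -0.03  1.95 -0.37  1.23  0.11]
[-0.19 -0.07  1.98 -0.09  1.22 -0.21]
[-0.32 -0.08  1.96 -0.    1.26 -0.37]
-1 grasp [ 0.41  0.19  1.85 -0.    1.11 -2.82]
[-0.32 -0.15  1.85 -0.    1.44  2.77]
[ 0.2   0.08  1.91 -0.79  1.38 -2.74]
nan
[-0.19 -0.07  1.98 -0.09  1.22  2.93]
[-0.32 -0.08  1.96 -0.    1.26  2.77]
real	0m1.741s
user	0m2.163s
sys	0m0.084s
```

Path found with at least 7 mm clearance, and IK is fine for flip=+1. Now to grasp and lift.

```bash
python3 - <<'E'
from h import *
p,r=pose([.4235,.317,.018],np.radians(95.3),0,1)
bot.set_gripper(1.0)
bot.goto(p+[0,0,.1],r)
bot.line_to(p,max_speed=.12)
bot.set_gripper(0.0,45)
print(bot.current_opening()*92,bot.current_grip_force(),bot.current_contact_force(),bot.current_ee_pos())
bot.line_to(p+[0,0,.145],max_speed=.12); bot.hold(.2)
print(bot.current_clock(),bot.current_grip_force(),bot.current_contact_force(),bot.current_ee_pos())
a=bot.read_camera("top");b=bot.read_camera("scene"); 
q=proj(a,[[.4235,.317,.163]])[0]; s=proj(b,[[.4235,.317,.163]])[0];print(q,s)
cr=lambda I,q,w,h:cv2.resize(I[max(0,int(q[1])-h):int(q[1])+h,max(0,int(q[0])-w):int(q[0])+w],(780,290))
cv2.imwrite("pics/lift.png",np.vstack([cr(a["pixels"],q,78,29),cr(b["pixels"],s,105,39)]))
E
```

```text
27.741917456400657 44.999438524246216 [ 0.20978847 -0.25947187 -1.43427068] [0.4232789  0.31690719 0.07877681]
5.15 44.99934732913971 [-0.70790558 -0.17415337 -1.41597746] [0.42320325 0.31684918 0.22333191]
[332.28466117 216.03562482] [356.86923122 184.33794831]
```

View pics/lift.png

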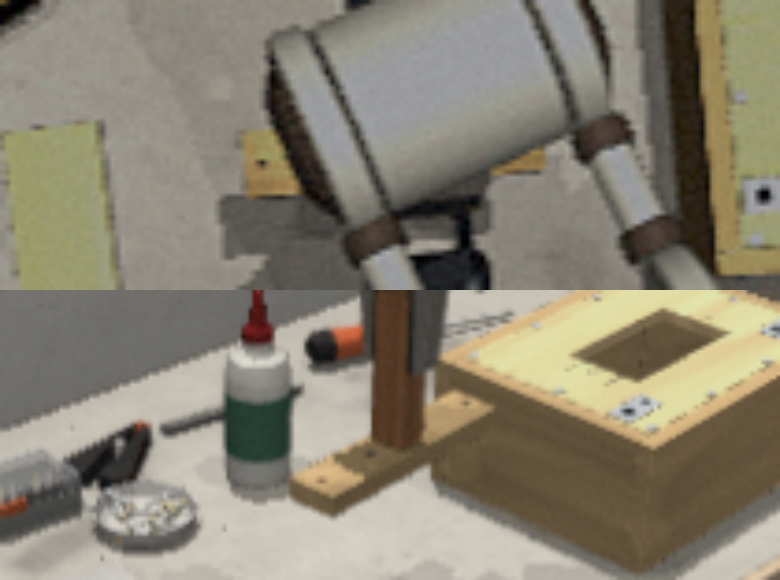

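The batten hangs level in the fingers, with its ends at crop (300,490) and (490,400), above cabinet height. I'll carry it over the opening, tilt it, and check.

```bash
python3 - <<'E'
from h import *
W=np.load("path.npy")
for q,v in((W[0],.15),(W[1],.05)):
    p,r=pose(plane(q),AO,q[2],1); bot.line_to(p,r,max_speed=v)
bot.hold(.3)
print(bot.current_clock(),bot.current_grip_force(),bot.current_contact_force(),p-bot.current_ee_pos())
b=bot.read_camera("scene");I=b["pixels"].copy()
q=W[1];e=-np.array([np.cos(AO),np.sin(AO),0]);M=plane(q);d=np.cos(q[2])*e+np.array([0,0,np.sin(q[2])])
P=proj(b,[M-.09*d,M,M+.09*d]); print(P)
x,y=P[1].astype(int); x0,y0=x-70,y-60; C=cv2.resize(I[y0:y0+105,x0:x0+140],None,fx=5.5,fy=5.5)
for u in P: cv2.circle(C,tuple(int(k) for k in ((u-[x0,y0])*5.5)),4,(0,0,255),1)
cv2.imwrite("pics/tilt.png",C)
E
```

```text
9.0667 44.99937951564789 [-0.60287591  0.02008154 -1.91947156] [-0.00024861  0.00041065 -0.00060728]
[[418.25729183 167.67761842]
 [432.23489576 143.1094075 ]
 [445.89214833 118.96264425]]
```

View pics/tilt.png

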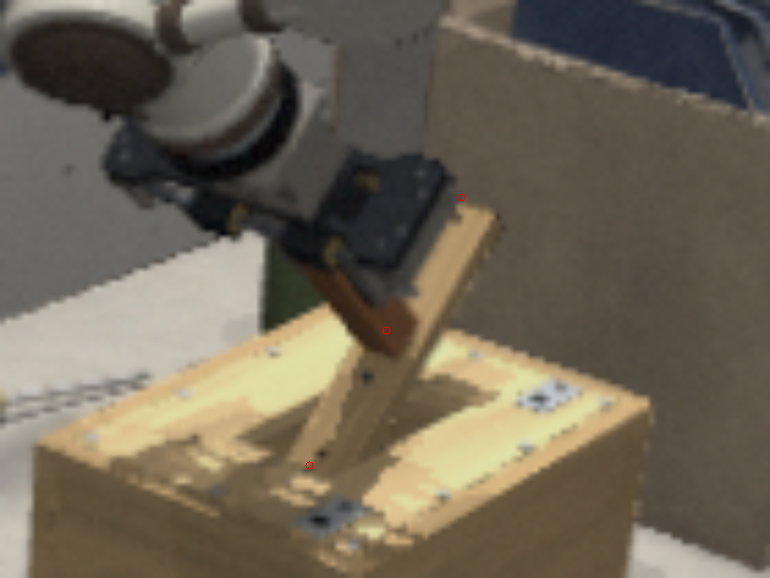

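The tilted batten matches the projected points (310,465), (386,330) and (462,198), so there is no slip, and the low end is entering the opening. I'll feed on in sub-steps with a force guard.

```bash
python3 - <<'E'
from h import *
from plan import tcp,mid
W=np.load("path.npy"); f0=np.array(bot.current_contact_force()); ok=True
for a,b in zip(W[1:-1],W[2:]):
    A,B=tcp(a),tcp(b); n=max(2,int(np.ceil(np.linalg.norm((B-A)[:2])/22)))
    for u in np.arange(1,n+1)/n:
        q=mid(A+(B-A)*u); p,r=pose(plane(q),AO,q[2],1); bot.line_to(p,r,max_speed=.035)
        df=np.array(bot.current_contact_force())-f0; print(q.round(2),df.round(1),round(bot.current_clock(),1))
        if np.linalg.norm(df)>6: ok=False;break
    if not ok:break
c=bot.read_camera("scene"); u=proj(c,[CO])[0].astype(int)
cv2.imwrite("pics/in.png",cv2.resize(c["pixels"][u[1]-60:u[1]+45,u[0]-70:u[0]+70],None,fx=5.5,fy=5.5))
E
```

```text
[ 8.72 34.93  0.64] [ 0.2  0.7 -1.2] 9.8
[-11.34  14.9    0.49] [ 0.4  0.4 -1.7] 10.6
[-32.    -4.     0.35] [-0.2  0.6 -0.7] 11.3
[-29.89 -10.51   0.22] [ 0.5  0.8 -0.6] 11.7
[-28.   -16.     0.09] [-0.6  1.6 -1.1] 12.2
[-14.   -12.06   0.04] [-0.1  0.4  0.6] 12.8
[ 0. -8.  0.] [0.5 1.4 0.2] 13.5
```

View pics/in.png

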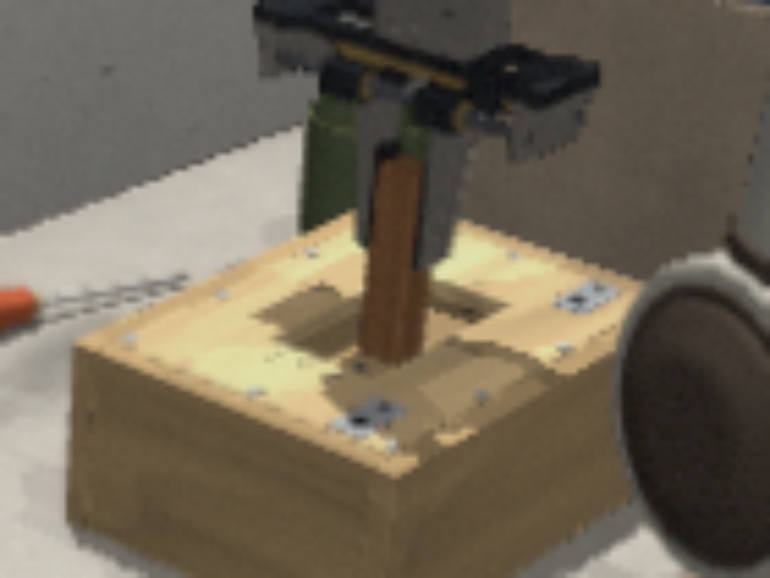

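The handle stands upright through the opening, base at crop (392,355), and no contact was felt while feeding. I'll draw it up gently until the force reads about 10 N.

```bash
python3 - <<'E'
from h import *
bot.hold(.3); f0=np.mean([bot.current_contact_force() for _ in range(3)],axis=0); z0=8.
p,r=pose(plane([0,-8,0]),AO,0,1); k=0
while k<30:
    k+=1; dz=min(k,5)*1e-3+max(0,k-5)*.4e-3
    bot.line_to(p+[0,0,dz],r,max_speed=.01); bot.hold(.25)
    df=np.array(bot.current_contact_force())-f0; print(round(dz*1e3,1),df.round(1),round((bot.current_ee_pos()-p)[2]*1e3,2))
    if -df[2]>8: break
bot.hold(.5)
print(bot.current_contact_force()-f0,bot.current_ft_torque(),bot.current_grip_force(),bot.current_clock())
c=bot.read_camera("scene"); u=proj(c,[CO])[0].astype(int); x0,y0=u-[70,60]
C=cv2.resize(c["pixels"][y0:y0+105,x0:x0+140],None,fx=5.5,fy=5.5)
cv2.imwrite("pics/snug.png",C)
E
```

```text
1.0 [-0.2 -0.2  0.3] 0.97
2.0 [ 0.  -0.9 -0.1] 1.97
3.0 [-1.3  0.4  0.7] 2.98
4.0 [-1.   0.8 -0. ] 3.98
5.0 [-1.2 -0.3  0.8] 5.0
5.4 [0.1 0.3 0.5] 5.38
5.8 [-0.6  0.2  0.5] 5.79
6.2 [-1.2 -1.2 -0.5] 6.22
6.6 [-1.1 -0.3 -0.2] 6.59
7.0 [0.1 0.5 0.5] 7.0
7.4 [-0.2 -0.1  0. ] 7.41
7.8 [-0.8 -0.1 -1.4] 7.64
8.2 [ 1.1  1.1 -8.8] 7.72
[  4.01572359   1.94877613 -13.84046061] [-0.32331491 -0.81783512 -0.12829307] 44.997262358665466 20.8167
```

View pics/snug.png

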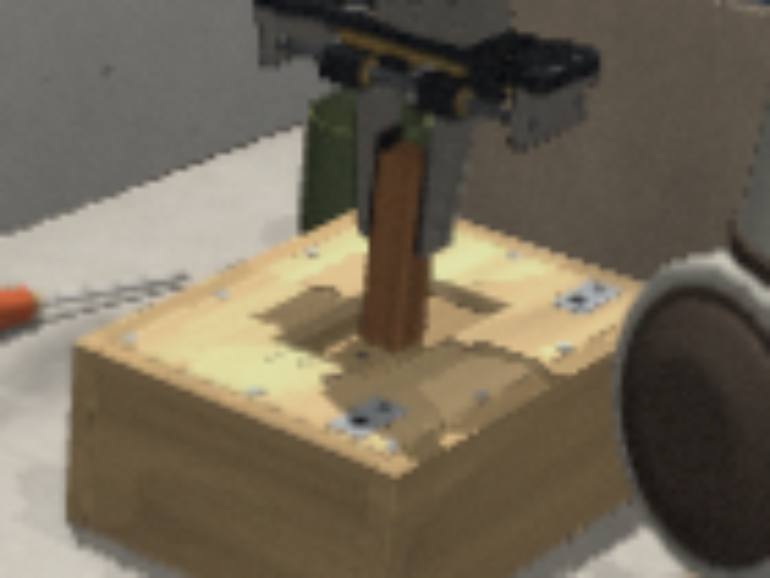

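Contact came at 7.7 mm of the predicted 8 mm, so the batten is snug and level. The force is still settling, so I'll check its trend.

```bash
python3 - <<'E'
from h import *
for _ in range(6):
    bot.hold(.4); print(round(bot.current_clock(),2),np.round(bot.current_contact_force(),1),np.round(bot.current_ee_pos(),4),Ro.from_rotvec(bot.current_tool_rot()).as_matrix()[:,2].round(4))
c=bot.read_camera("scene"); f=lambda a:[((x+.5)/5.5-.5,(y+.5)/5.5-.5) for x,y in a]
u=proj(c,[CO])[0].astype(int)-[70,60]
print("opening left, right corners at panel top:",onplane(c,np.array(f([(255,315),(510,303)]))+u,.115).round(3).tolist())
E
```

```text
21.27 [  4.4   1.2 -18.6] [ 0.4648 -0.0286  0.1637] [-4.e-04  3.e-04 -1.e+00]
21.67 [  5.3   1.2 -20.5] [ 0.4648 -0.0286  0.1637] [-5.e-04  3.e-04 -1.e+00]
22.07 [  4.6   1.4 -20.5] [ 0.4648 -0.0286  0.1637] [-4.e-04  3.e-04 -1.e+00]
22.47 [  4.7   1.  -20.3] [ 0.4648 -0.0286  0.1637] [-5.e-04  3.e-04 -1.e+00]
22.87 [  4.6   1.5 -20.5] [ 0.4648 -0.0286  0.1637] [-5.e-04  3.e-04 -1.e+00]
23.27 [  5.2   0.9 -20.4] [ 0.4648 -0.0285  0.1637] [-6.e-04  3.e-04 -1.e+00]
opening left, right corners at panel top: [[0.519, 0.027, 0.115], [0.433, -0.098, 0.115]]
```

Force settles at about 19 N net, so I'll ease to around 10 N. The top-view corners (136 x 69 mm) stay the reference. One scene corner agrees to 1 mm; the other one I picked was probably the edge of the shadow.

```bash
python3 - <<'E'
from h import *
p,r=pose(plane([0,-8,0]),AO,0,1); dz=8.2e-3
for _ in range(4):
    dz-=.12e-3; bot.line_to(p+[0,0,dz],r,max_speed=.01); bot.hold(1.4)
    f=np.mean([bot.current_contact_force() for _ in range(3)],axis=0); print(dz,f.round(1),bot.current_clock())
    if -f[2]<14: break
c=bot.read_camera("scene"); I=c["pixels"]; u=proj(c,[CO])[0].astype(int)-[70,60]
C=cv2.resize(I[u[1]+35:u[1]+80,u[0]+35:u[0]+105],None,fx=11,fy=11,interpolation=cv2.INTER_CUBIC)
T=[[.4961,.0408,.115],[.5032,-.0949,.115],[.4336,-.0989,.115],[.4275,.0378,.115]]
for q in proj(c,T): cv2.circle(C,tuple(int(k) for k in (q-u-35+.5)*11),5,(0,0,255),1)
cv2.imwrite("pics/chk.png",C)
E
```

```text
0.00808 [  5.7   1.5 -21.5] 24.9667
0.00796 [  4.2   2.5 -24.4] 26.6167
0.00784 [  0.7   5.  -24.1] 28.2667
0.007719999999999999 [ -0.6   4.7 -22.8] 29.9167
```

View pics/chk.png

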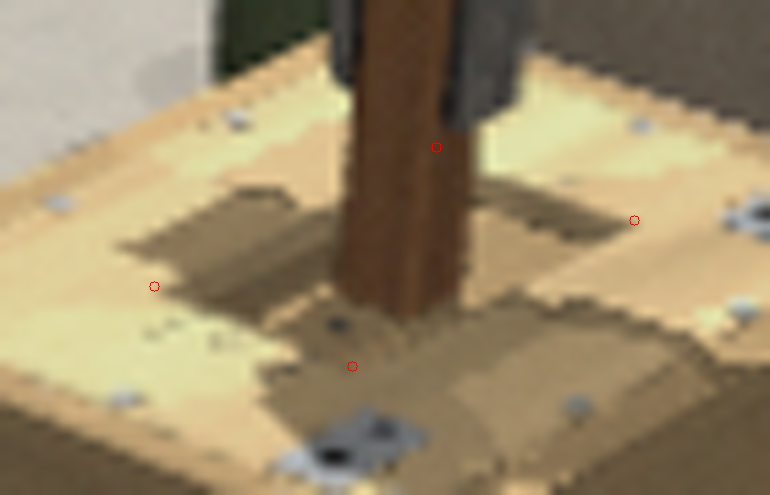

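The projected corners line up with the visible opening: left at (155,286), right at (634,220). The handle stands in the middle. The force lags my small steps, so I'll make one slightly larger easing.

```bash
python3 - <<'E'
from h import *
p,r=pose(plane([0,-8,0]),AO,0,1); dz=7.72e-3
for _ in range(5):
    dz-=.2e-3; bot.line_to(p+[0,0,dz],r,max_speed=.01); bot.hold(.9)
    f=np.mean([bot.current_contact_force() for _ in range(3)],axis=0); print(dz,f.round(1),(bot.current_ee_pos()-p).round(5),bot.current_clock())
    if -f[2]<15: break
for _ in range(3):
    bot.hold(.6); print(np.round(bot.current_contact_force(),1),bot.current_clock())
E
```

```text
0.007520000000000001 [ -0.1   4.7 -21.1] [-1.60e-04  8.00e-05  7.75e-03] 31.1167
0.007320000000000001 [ -1.3   5.4 -20.3] [-0.00015  0.0001   0.00772] 32.2667
0.007120000000000001 [ -2.2   5.3 -18.4] [-0.00016  0.0001   0.00771] 33.4167
0.006920000000000002 [ -2.5   5.1 -17.7] [-1.20e-04  4.00e-05  7.74e-03] 34.5667
0.006720000000000002 [ -2.2   5.  -17.2] [-8.00e-05 -1.00e-05  7.72e-03] 35.7167
[ -3.1   3.9 -16.4] 36.3167
[ -2.6   5.5 -16.8] 36.9167
[ -2.5   5.5 -16.6] 37.5167
```

The net pull is steady at about 15 N, inside the 3 to 35 N band. The batten is still, level and held, so I'm handing it in.

```bash
python3 -c "
from workcell import bot
print(bot.job_done(), bot.current_clock(), bot.current_contact_force(), bot.current_grip_force())"
```

```text
the job is handed in; nothing more can be done
the job is handed in; nothing more can be done
```

The job is handed in, verdict not shown: the batten is inside the cabinet, level and centred behind the opening by my measurements, and held by the handle against the panel with a steady pull of about 15 N (above the 10 N asked for, within the 3–35 N limit).

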